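Turn the sample jar's label to the reader and log it

ROBOT

A 6-joint arm with a two-finger parallel gripper is mounted at the origin on the work surface. World frame = base frame: x ahead of the robot, y to its left, z up, the work surface at z = 0. Lengths are in m, angles in degrees, forces in N, time in s.
With the tool pointing down it reaches from about 0.3 to 0.75 m from the base axis. Payload 8.5 kg.
Tool frame: the origin (TCP) lies on the centre line of the jaws, within the pads' length; the fingertips stand 11 mm ahead of it and the grasp point (between the pads) lies 8 mm behind it; z points along the fingers, y is the line along which they close (so a half turn about z gives the same grasp; the last joint's range is limited). The gripper opens to 85 mm and grips with 20 to 120 N. Pads are 22 mm wide; open, the fingers measure 114 mm over their backs; the gripper's body (76 mm by 85 mm) begins 54 mm behind the grasp point. The pads swing forward as they close: fully open they stand 13 mm farther back than shut.
Start: joints at [63.696, 21.807, 74.336, -0, 83.858, -12.336], TCP at [0.133, 0.534, 0.242] pointing down, gripper open.
Joint ranges: [-178.18, 178.18], [-50.72, 133.34], [12.68, 142.11], [-81.47, 261.47], [9.98, 163.14], [-165.26, 165.26]. Speed limits (degrees/s): [136.94, 136.94, 180, 180, 180, 180].

INTERFACE

Orientations are given as a 3x3 rotation matrix whose columns are the frame's x, y, z axes.
In Python, from rig import env, telemetry, get_image gives the robot as it stands (env), with the cameras as plain functions and the readings (telemetry).
- The arm moves only by the shell command python3 nudge.py [FORCE], which reads ROWS from standard input. ROWS is a JSON list that holds a single list of rows (three levels of brackets), with 1 to 10 rows, each of 5 numbers: dx, dy, dz in m, then a turn about the tool's z in degrees, then the finger opening in m; each row shifts and turns the commanded pose from where the row before left it, along the tool's axes as they then stand; what a row does not reach is not made up. A row lasts 1/10 s, in which the tool goes at most 0.05 m and 8.59 degrees, less where a joint would pass 70% of its speed; a pose out of reach is approached as far as the arm can. The fingers move at their own pace and stop on an object; FORCE is the grip in N (left out, the last holds). Time passes only in rows, so rows that do not move let the fingers close. It prints the time, the measured TCP pose, the force, the opening and the grip force at its end. Input that does not fit is refused with a message, and nothing moves.
- telemetry.observe(): the state, without advancing time (a new reading comes with each control period).
- get_image(name): name is "scene" or "top" or "wrist"; returns a dict with "pixels" (420x560x3 uint8, red, green, blue), "K" (3x3 intrinsics, pixels), "extrinsics" (4x4, takes a point from world to camera coordinates). Camera axes: x right, y down, z forward; pixel columns grow to the right and rows downward; lengths in m; the calibration is good to about 2 mm. A picture is of the moment at which its call begins. There is no depth.
- env.close_job(): hands the job in; it is judged then, once.
The state is a dict: "time_s": time; "q": joint angles; "qvel": joint speeds; "joint_efforts": joint torques, N m; "position": TCP position; "tool_rot": TCP orientation; "ft_force": force on the tool from outside, world axes, zero at the start; "wrist_torque": the same for the moment, N m; "grip_width": finger opening in m; "gripper_force": force on a finger pad.
Only numpy, scipy, OpenCV 4.12 (cv2) and the standard library are available. Lean on these libraries where they do the work, as an engineer would, in place of code of your own. Each camera call takes 0.05 s, during which the arm holds its last target. There are 200 camera calls.

TASK

The sample jar with the red lid stands on the reading station's turntable with its label turned away: with a fingertip on the jar's edge, gently roll it round in its seat until the label (and the yellow seal strip above it) squarely faces the white reader head. Take the finger off, and only then push the green key fully down and let it come up again. Do not press hard on the jar, tip it or lift it out of its seat, and leave the other vessels where they stand.

Things in the scene. Friction and masses are not known exactly. Their poses are not given: they have to be found in the camera images.
- jar: white round jar, 103 mm diameter (too wide to grasp), 95 mm high, 0.3 to 0.6 kg, with a flat red lid (104 mm diameter, the top 18 mm), loose in the turntable's seat. Origin: centre of its underside; z up; its own -x axis points to the label. A yellow strip 14 mm wide runs on the lid from near the centre to the edge above the label. It bears at most 25 N from the fingers.
- jar_label (a point): middle of the label, a white paper panel with dark bars on the jar's side, 52 mm from the jar's axis (jar -x side), 42 mm above its underside.
- jar_top (a point): centre of the lid's flat top, 95 mm above the underside. A fingertip pressed on the lid about 38 to 42 mm from here and led round the axis turns the jar (it lags some 20 per cent behind a finger whose heading stays fixed). It needs 6 to 14 N of press, else it slips. Lid and seat are rigid: 0.1 mm is about 2 N, so touch down at under 5 mm/s.
- station: fixed grey base plate, 220 x 260 x 18 mm. Origin: on the turntable's axis at table height; z up; its -x axis points to the reader head. The label faces the reader when jar and station have the same yaw. The key's white console (70 x 70 mm, top 63 mm above the table) is centred at x=-30, y=135 mm in the station's frame.
- pan (a point): centre of the turntable's floor, 25 mm above the table, on which the jar stands: an aluminium pan 116 mm wide with a rim 5 mm above its floor. It turns without end either way about the vertical with about 0.09 N m of friction and stays where it is left.
- reader (a point): middle of the dark window of the white reader head, which looks at the jar; 94 mm from the turntable's axis, along the station's -x. The head is 34 x 74 mm, its top 93 mm above the table, with a red mark on top.
- key_top (a point): centre of the top face of the green round push key, 30 mm diameter, on the white console of the station, free from above; it is pushed straight down.
- key (a joint): travel of the green key: 0 up, 0.006 m fully down, springs back when let go; fully down takes 4 N.
- vial_a: amber vial with blue cap, 26 mm diameter, 46 mm high, standing loose on the station plate; leave alone. Origin: centre of underside.
- vial_b: amber vial with white cap, 26 mm diameter, 46 mm high, standing loose on the station plate near the key console; leave alone. Origin: centre of underside.
- spare_jar: another white jar with a blue lid, 104 mm diameter, 95 mm high, on the bench; leave alone. Origin: centre of underside.
- wash_bottle: white wash bottle with red cap and thin spout, 68 mm diameter, 205 mm high; leave alone. Origin: centre of underside.
- beaker: empty glass beaker, 84 mm wide, 100 mm high; leave alone. Origin: centre of underside.

How it is judged:
By the outcome, as a careful person would: the job done as asked, in the order asked, and still so for the second after the job is handed in, with the robot touching nothing.
It also fails if it takes over 64 s, if anything falls off the work surface, if the arm or the gripper's body presses on something with over 40 N, if the wrist force passes 120 N, or if a joint passes its speed limit or range.

## Working session

There is one attempt and no reset: what is moved stays moved. The work goes in short steps, Python scripts to look and compute and a shell command to move; the robot and the scene stay as the last step left them, time stands still between calls to the robot, and variables do not carry over. Pictures are saved under pics/ and viewed, at most 10 in all, crops included, and the job is handed in when it is done.

```bash
ls; mkdir -p pics
python3 - <<'E'
from rig import env, telemetry, get_image
import cv2,numpy as np
o=telemetry.observe();print({k:np.round(v,3).tolist() for k,v in o.items()})
for n in("top","scene"):
    d=get_image(n);cv2.imwrite(f"pics/{n}0.png",d["pixels"][:,:,::-1]);print(n,d["K"],d["extrinsics"])
E
```

```text
nudge.py
pics
rig.py
{'time_s': 0.0, 'q': [63.694, 21.84, 74.384, 0.002, 83.858, -12.338], 'qvel': [-0.025, 0.077, -0.064, -0.039, -0.043, -0.05], 'joint_efforts': [-0.0, -44.846, -23.127, -0.0, 0.005, -0.0], 'position': [0.133, 0.533, 0.242], 'tool_rot': [[-0.97, 0.241, -0.001], [0.241, 0.97, -0.001], [0.0, -0.001, -1.0]], 'ft_force': [-0.828, -0.076, 0.132], 'wrist_torque': [0.004, 0.001, 0.066], 'gripper_force': 0.0, 'grip_width': 0.085}
top [[386.61270146   0.         271.66786176]
 [  0.         386.61270146 213.83549343]
 [  0.           0.           1.        ]] [[ 0.02539079 -0.99911852  0.03342898  0.00385021]
 [-0.9848607  -0.0307365  -0.17060088  0.62631917]
 [ 0.17147799 -0.0285912  -0.98477299  0.71152807]
 [ 0.          0.          0.          1.        ]]
scene [[542.79896278   0.         284.48800614]
 [  0.         542.79896278 206.07329616]
 [  0.           0.           1.        ]] [[-0.30601253  0.95199057 -0.00838388  0.16117806]
 [ 0.77330847  0.24342029 -0.5854405  -0.41392175]
 [-0.55529303 -0.18563546 -0.81067202  1.36006847]
 [ 0.          0.          0.          1.        ]]
```

View pics/top0.png

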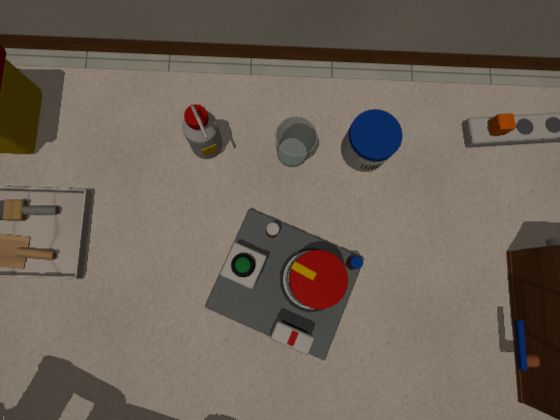

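View pics/scene0.png

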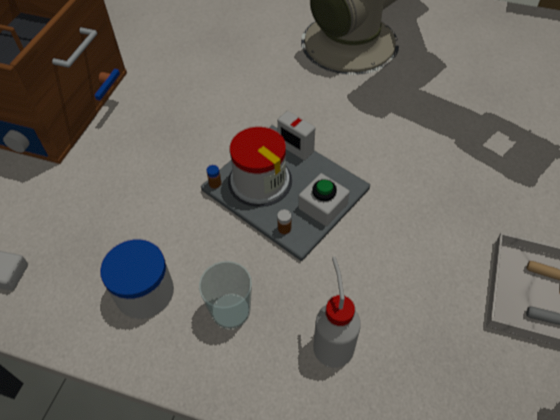

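The top view shows the red lid at about (318,279) with its strip pointing up-left to (293,265). The reader's red mark is at (292,338), the key at (243,264), vial_b at (273,229), and vial_a at (356,262), close to the jar. The scene view agrees with this layout.

```bash
cat > h.py <<'E'
import cv2,numpy as np
from rig import env, telemetry, get_image
def ray(d,uv,z):
    E=d["extrinsics"];R,t=E[:3,:3],E[:3,3];c=-R.T@t
    v=R.T@np.linalg.solve(d["K"],[uv[0],uv[1],1.]);return c+v*(z-c[2])/v[2]
def pts(d,m,z): # mask -> world points on plane
    ys,xs=np.nonzero(m);return np.array([ray(d,(x,y),z) for x,y in zip(xs,ys)])
def big(m,roi=None):
    m=m.astype(np.uint8)
    if roi: k=np.zeros_like(m);k[roi[1]:roi[3],roi[0]:roi[2]]=1;m=m*k
    n,l,s,c=cv2.connectedComponentsWithStats(m);i=1+np.argmax(s[1:,4]);return l==i
def masks(d):
    h=cv2.cvtColor(d["pixels"],cv2.COLOR_RGB2HSV);H,S,V=[h[:,:,i].astype(int) for i in range(3)]
    return dict(red=((H<8)|(H>172))&(S>180)&(V>90),yel=(H>20)&(H<35)&(S>150)&(V>110),grn=(H>50)&(H<80)&(S>120),
      gray=(S>15)&(S<90)&(V>40)&(V<115)&(H>80)&(H<130))
def circ(P):
    hull=cv2.convexHull(P[:,:2].astype(np.float32)*1000);(x,y),r=cv2.minEnclosingCircle(hull);return x,y,r
E
python3 - <<'E'
from h import *
for n,rl,rr,rg in(("top",(270,235,360,320),(275,325,310,350),(220,240,265,285)),("scene",(220,120,300,190),(285,112,305,130),(305,170,345,205))):
    d=get_image(n);m=masks(d)
    y=big(m["yel"],rl);lid=big(m["red"]|m["yel"],rl)
    P=pts(d,lid,.12);print(n,"lid",circ(P),P.mean(0),len(P))
    Y=pts(d,y,.12);print("strip",Y.mean(0),len(Y)) ;
    print("strip ends",cv2.minAreaRect(Y[:,:2].astype(np.float32)*1000))
    print("mark",pts(d,big(m["red"],rr),.093).mean(0))
    for z in(.07,.075,.08):print("key",z,pts(d,big(m["grn"],rg),z).mean(0), circ(pts(d,big(m["grn"],rg),z)))
    if n=="top":
        p=d["pixels"];print(p[300,240],p[230,300],p[340,330],p[240,200])
E
```

```text
top lid (500.8683776855469, -61.085601806640625, 51.74663543701172) [ 0.50034118 -0.06200702  0.12      ] 2635
strip [ 0.51502398 -0.03499759  0.12      ] 183
strip ends ((515.164794921875, -34.75530242919922), (43.11589050292969, 13.024861335754395), 62.60901641845703)
mark [ 0.39612694 -0.01992689  0.093     ]
key 0.07 [0.52421192 0.07459483 0.07      ] (524.1561889648438, 74.42670440673828, 15.894593238830566)
key 0.075 [0.52401201 0.07438359 0.075     ] (523.9567260742188, 74.21659088134766, 15.786746978759766)
key 0.08 [0.52381209 0.07417236 0.08      ] (523.7571411132812, 74.00650024414062, 15.678995132446289)
[75 74 72] [58 57 53] [76 76 73] [136 125 112]
scene lid (504.21722412109375, -58.06311798095703, 50.88469696044922) [ 0.50494284 -0.05878052  0.12      ] 1734
strip [ 0.51599661 -0.0323041   0.12      ] 145
strip ends ((515.783203125, -32.616268157958984), (44.27793884277344, 14.041236877441406), 62.44950485229492)
mark [ 0.39750424 -0.01755313  0.093     ]
key 0.07 [0.51927127 0.07514703 0.07      ] (519.6654663085938, 75.33626556396484, 17.918588638305664)
key 0.075 [0.52309505 0.07593435 0.075     ] (523.4867553710938, 76.12236022949219, 17.80539894104004)
key 0.08 [0.52691883 0.07672166 0.08      ] (527.3079223632812, 76.90850830078125, 17.692138671875)
```

Run:
```python
from h import *
for n,b in(("top",(190,200,380,370)),("scene",(190,90,390,265))):
    p=get_image(n)["pixels"][b[1]:b[3],b[0]:b[2],::-1]
    cv2.imwrite(f"pics/{n}1.png",cv2.resize(p,None,fx=4,fy=3.4,interpolation=cv2.INTER_CUBIC)[:600,:800])
```

```text
(no output)
```

View pics/top1.png

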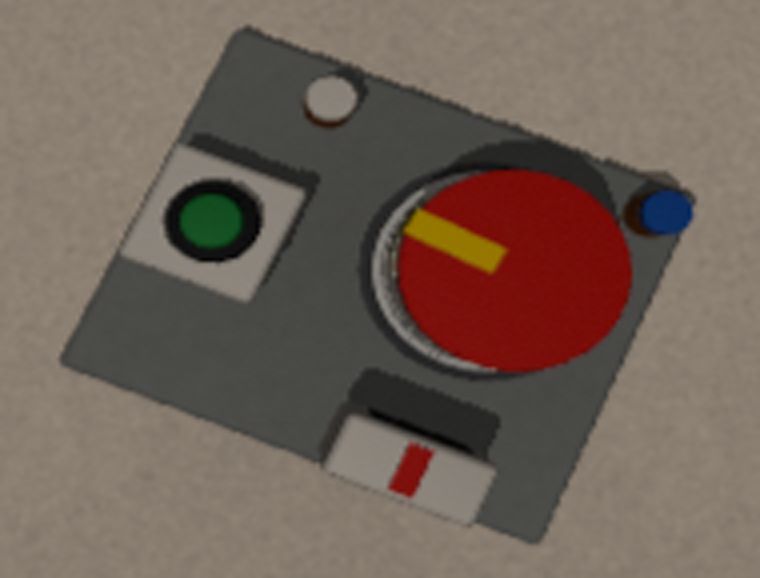

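The crop shows the strip heading at about 62°. The reader mark and the key position both put the reader direction at about 158.6°. The jar axis is at about (0.502, -0.060), so the jar needs about +96° counter-clockwise. The finger can start opposite the strip at 242°, clear of the reader and the vials.

```bash
echo '[[[-0.033, -0.035, 0, 0, 0], [-0.033, -0.035, 0, 0, 0], [-0.033, -0.035, 0, 0, 0], [-0.033, -0.035, 0, 0, 0], [-0.033, -0.035, 0, 0, 0], [-0.033, -0.035, 0, 0, 0], [-0.033, -0.035, 0, 0, 0], [-0.033, -0.035, 0, 0, 0]]]' | python3 nudge.py 40
echo '[[[-0.033, -0.035, 0, 0, 0], [-0.033, -0.035, 0, 0, 0], [-0.033, -0.035, 0, 0, 0], [-0.033, -0.035, 0, 0, 0], [-0.033, -0.035, 0, 0, 0], [-0.033, -0.035, 0, 0, 0], [-0.033, -0.035, 0, 0, 0]]]' | python3 nudge.py
echo '[[[0, 0, 0, 8, 0], [0, 0, 0, 8, 0], [0, 0, 0, 8, 0], [0, 0, 0, 8, 0], [0, 0, 0, 8, 0], [0, 0, 0, 8, 0], [0, 0, 0, 8, 0], [0, 0, 0, 8, 0]]]' | python3 nudge.py
echo '[[[0, 0, 0, 8, 0], [0, 0, 0, 8, 0], [0, 0, 0, 8, 0], [0, 0, 0, 8, 0], [0, 0, 0, 8, 0], [0, 0, 0, 0, 0], [0, 0, 0, 0, 0]]]' | python3 nudge.py
cat >> h.py <<'E'
def st():
    o=telemetry.observe();p=np.array(o["position"]);R=np.array(o["tool_rot"]);print(round(o["time_s"],2),p.round(4),"yaw",round(np.degrees(np.arctan2(R[1,0],R[0,0])),2),"z",R[:,2].round(3),"F",np.round(o["ft_force"],2),"w",o["grip_width"],"j6",round(o["q"][5],1));return p,R
def to(x,y,z):
    p,R=st();print("tool delta",(R.T@(np.array([x,y,z])-p)).round(4))
E
python3 -c "
from h import *
to(.4837,-.0944,.139)"
```

```text
time_s: 1.1
position: [0.3218, 0.1965, 0.2426]
tool_rot: [[-0.97, 0.241, 0.001], [0.241, 0.97, 0.0], [-0.001, 0.0, -1.0]]
ft_force: [2.0, 1.8, -0.3]
grip_width: 0.0
gripper_force: 0.0
time_s: 1.8
position: [0.487, -0.0973, 0.2424]
tool_rot: [[-0.97, 0.242, 0.0], [0.242, 0.97, 0.0], [-0.0, 0.0, -1.0]]
ft_force: [0.8, 0.8, 0.1]
grip_width: -0.0003
gripper_force: 0.0
time_s: 2.6
position: [0.4864, -0.0952, 0.2423]
tool_rot: [[-0.203, 0.979, -0.0], [0.979, 0.203, 0.0], [0.0, -0.0, -1.0]]
ft_force: [0.1, -0.9, 0.1]
grip_width: 0.0003
gripper_force: 0.0
time_s: 3.3
position: [0.4864, -0.0952, 0.2423]
tool_rot: [[0.466, 0.885, -0.0], [0.885, -0.466, -0.0], [-0.0, -0.0, -1.0]]
ft_force: [0.1, 0.1, 1.2]
grip_width: -0.0001
gripper_force: 0.0
3.3 [ 0.4864 -0.0952  0.2423] yaw 62.25 z [-0. -0. -1.] F [0.13 0.14 1.2 ] w -0.00011230645192354263 j6 3.0
tool delta [-0.0005 -0.0028  0.1033]
```

```bash
echo '[[[0, -0.003, 0.02, 0, 0], [0, 0, 0.02, 0, 0], [0, 0, 0.02, 0, 0], [0, 0, 0.02, 0, 0], [0, 0, 0.015, 0, 0], [0, 0, 0.005, 0, 0], [0, 0, 0.003, 0, 0], [0, 0, 0, 0, 0]]]' | python3 nudge.py
echo '[[[0, 0, 0.0004, 0, 0], [0, 0, 0.0004, 0, 0], [0, 0, 0.0004, 0, 0], [0, 0, 0.0004, 0, 0], [0, 0, 0.0004, 0, 0], [0, 0, 0.0004, 0, 0], [0, 0, 0, 0, 0]]]' | python3 nudge.py
```

```text
time_s: 4.1
position: [0.4839, -0.0939, 0.1396]
tool_rot: [[0.468, 0.884, 0.0], [0.884, -0.468, -0.0], [-0.0, 0.0, -1.0]]
ft_force: [-0.1, -0.4, 1.2]
grip_width: 0.0004
gripper_force: 0.0
time_s: 4.8
position: [0.4837, -0.0938, 0.1369]
tool_rot: [[0.469, 0.883, -0.0], [0.883, -0.469, 0.0], [-0.0, -0.0, -1.0]]
ft_force: [-0.2, -0.0, 0.4]
grip_width: 0.0003
gripper_force: 0.0
```

```bash
python3 -c "
from h import *
to(.4837,-.0944,.131)"
echo '[[[0, 0, 0.0004, 0, 0], [0, 0, 0.0004, 0, 0], [0, 0, 0.0004, 0, 0], [0, 0, 0.0004, 0, 0], [0, 0, 0.0004, 0, 0], [0, 0, 0.0004, 0, 0], [0, 0, 0.0004, 0, 0], [0, 0, 0.0004, 0, 0], [0, 0, 0.0004, 0, 0], [0, 0, 0, 0, 0]]]' | python3 nudge.py|grep -E "posi|ft"
echo '[[[0, 0, 0.0002, 0, 0], [0, 0, 0.0002, 0, 0], [0, 0, 0.0002, 0, 0], [0, 0, 0.0002, 0, 0], [0, 0, 0, 0, 0]]]' | python3 nudge.py|grep -E "posi|ft"
```

```text
position: [0.4837, -0.0938, 0.1333]
ft_force: [-0.7, -0.7, -0.1]
position: [0.4837, -0.0938, 0.1325]
ft_force: [1.1, 0.0, -0.5]
```

```bash
echo '[[[0, 0, 0.0002, 0, 0], [0, 0, 0.0002, 0, 0], [0, 0, 0.0002, 0, 0], [0, 0, 0.0002, 0, 0], [0, 0, 0, 0, 0]]]' | python3 nudge.py|grep -E "posi|ft"
```

```text
position: [0.4837, -0.0939, 0.1317]
ft_force: [0.4, 0.1, 0.8]
```

```bash
echo '[[[0, 0, 0.0002, 0, 0], [0, 0, 0.0002, 0, 0], [0, 0, 0, 0, 0]]]' | python3 nudge.py|grep -E "posi|ft"
```

```text
position: [0.4837, -0.0938, 0.1313]
ft_force: [0.3, -0.2, -0.3]
```

```bash
echo '[[[0, 0, 0.0002, 0, 0], [0, 0, 0.0002, 0, 0], [0, 0, 0, 0, 0]]]' | python3 nudge.py|grep -E "posi|ft"
```

```text
position: [0.4838, -0.0939, 0.1311]
ft_force: [-0.9, 0.8, 1.4]
```

```bash
echo '[[[0, 0, 0.0002, 0, 0], [0, 0, 0, 0, 0]]]' | python3 nudge.py|grep -E "posi|ft"; echo '[[[0, 0, 0, 0, 0]]]' | python3 nudge.py|grep -E "posi|ft"
```

```text
position: [0.4838, -0.0939, 0.131]
ft_force: [-2.2, 1.1, 4.0]
position: [0.4838, -0.0939, 0.131]
ft_force: [-1.5, -0.1, 5.8]
```

```bash
echo '[[[0, 0, 0.0002, 0, 0], [0, 0, 0, 0, 0]]]' | python3 nudge.py|grep -E "posi|ft"; echo '[[[0, 0, 0, 0, 0]]]' | python3 nudge.py|grep -E "posi|ft"
```

```text
position: [0.4838, -0.0939, 0.131]
ft_force: [-2.3, 0.7, 6.8]
position: [0.4838, -0.0939, 0.131]
ft_force: [-1.8, 0.3, 6.2]
```

```bash
echo '[[[0, 0, 0.0002, 0, 0], [0, 0, 0, 0, 0]]]' | python3 nudge.py|grep -E "posi|ft"; echo '[[[0.00005, 0.002, 0, -3, 0], [0.00005, 0.002, 0, -3, 0], [0.00005, 0.002, 0, -3, 0], [0.00005, 0.002, 0, -3, 0]]]' | python3 nudge.py|grep -E "posi|ft"; python3 -c "
from h import *
st()"
```

```text
position: [0.4839, -0.0939, 0.131]
ft_force: [-2.1, 1.4, 8.6]
position: [0.4911, -0.0968, 0.131]
ft_force: [-4.3, 1.7, 9.8]
8.6 [ 0.4911 -0.0968  0.131 ] yaw 74.16 z [ 0. -0. -1.] F [-4.35  1.69  9.77] w 9.482127126140611e-05 j6 -8.9
```

```bash
echo '[[[0.00005, 0.002, 0, -3, 0], [0.00005, 0.002, 0, -3, 0], [0.00005, 0.002, 0, -3, 0], [0.00005, 0.002, 0, -3, 0], [0.00005, 0.002, 0, -3, 0], [0.00005, 0.002, 0, -3, 0]]]' | python3 nudge.py|grep -E "posi|ft"
python3 - <<'E'
from h import *
st()
d=get_image("scene");m=masks(d);Y=pts(d,big(m["yel"],(220,120,300,190)),.12);print(Y.mean(0),cv2.minAreaRect(Y[:,:2].astype(np.float32)*1000))
cv2.imwrite("pics/s2.png",cv2.resize(d["pixels"][90:265,190:390,::-1],None,fx=3,fy=3))
E
```

```text
position: [0.5029, -0.0981, 0.131]
ft_force: [-3.7, 1.8, 10.1]
9.2 [ 0.5029 -0.0981  0.131 ] yaw 92.17 z [-0.  0. -1.] F [-3.71  1.77 10.12] w -2.8327043781566685e-05 j6 -26.5
[ 0.49998781 -0.0265781   0.12      ] ((499.9012145996094, -28.080259323120117), (14.545485496520996, 41.36177444458008), 2.583026885986328)
```

View pics/s2.png

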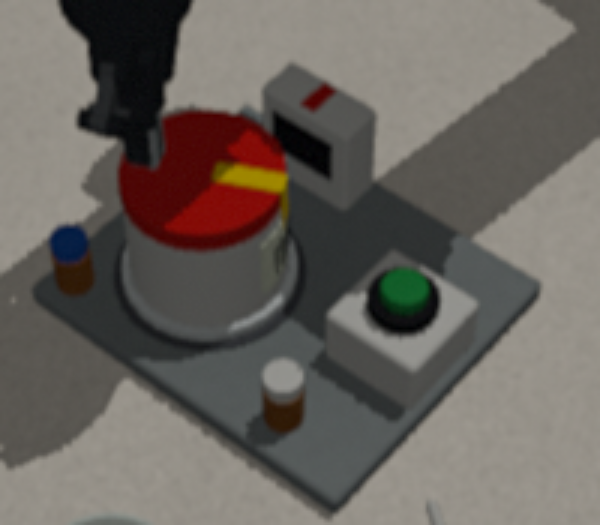

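The picture shows the finger on the lid and the strip turned to about 92.6°, which matches the 30° of finger travel. The vials are untouched. I'll continue with about 60° more and check the force as it goes.

```bash
echo '[[[0.00005, 0.002, 0, -3, 0], [0.00005, 0.002, 0, -3, 0], [0.00005, 0.002, 0, -3, 0], [0.00005, 0.002, 0, -3, 0], [0.00005, 0.002, 0, -3, 0], [0.00005, 0.002, 0, -3, 0], [0.00005, 0.002, 0, -3, 0], [0.00005, 0.002, 0, -3, 0]]]' | python3 nudge.py|grep -E "posi|ft"
```

```text
position: [0.5183, -0.0943, 0.1311]
ft_force: [-4.2, 0.6, 10.7]
```

```bash
echo '[[[0.00005, 0.002, 0, -3, 0], [0.00005, 0.002, 0, -3, 0], [0.00005, 0.002, 0, -3, 0], [0.00005, 0.002, 0, -3, 0], [0.00005, 0.002, 0, -3, 0], [0.00005, 0.002, 0, -3, 0], [0.00005, 0.002, 0, -3, 0], [0.00005, 0.002, 0, -3, 0], [0.00005, 0.002, 0, -3, 0], [0.00005, 0.002, 0, -3, 0]]]' | python3 nudge.py|grep -E "posi|ft"
python3 - <<'E'
from h import *
st()
for n,r in(("scene",(220,120,300,190)),("top",(270,235,360,330))):
    d=get_image(n);m=masks(d);Y=pts(d,big(m["yel"],r),.12);print(n,len(Y),Y.mean(0),cv2.minAreaRect(Y[:,:2].astype(np.float32)*1000))
cv2.imwrite("pics/t3.png",cv2.resize(d["pixels"][200:370,190:380,::-1],None,fx=4,fy=3.4,interpolation=cv2.INTER_CUBIC))
E
```

```text
position: [0.5333, -0.0816, 0.1312]
ft_force: [-4.3, -0.6, 11.3]
11.05 [ 0.5333 -0.0816  0.1312] yaw 146.16 z [ 0.    -0.001 -1.   ] F [-4.34 -0.6  11.32] w 5.303153682435181e-05 j6 -77.4Traceback (most recent call last):
  File "<stdin>", line 4, in <module>
  File "h.py", line 11, in big
    n,l,s,c=cv2.connectedComponentsWithStats(m);i=1+np.argmax(s[1:,4]);return l==i
                                                    ~~~~~~~~~^^^^^^^^^
    return _wrapfunc(a, 'argmax', axis=axis, out=out, **kwds)
    return bound(*args, **kwds)
ValueError: attempt to get argmax of an empty sequence
```

```bash
echo '[[[0.00005, 0.002, 0, -3, 0], [0.00005, 0.002, 0, -3, 0], [0.00005, 0.002, 0, -3, 0], [0.00005, 0.002, 0, -3, 0], [0, 0, 0, 0, 0], [0, 0, -0.0005, 0, 0], [0, 0, -0.001, 0, 0], [0, 0, -0.003, 0, 0], [0, 0, -0.01, 0, 0], [0, 0, -0.02, 0, 0]]]' | python3 nudge.py|grep -E "posi|ft"
python3 -c "
from h import *
st()"
echo '[[[0, 0.03, -0.02, 0, 0], [0, 0.04, -0.02, 0, 0], [0, 0.04, -0.02, 0, 0], [0, 0.04, -0.02, 0, 0], [0, 0.04, 0, 0, 0], [0, 0, 0, 0, 0]]]' | python3 nudge.py
cat > ms.py <<'E'
from h import *
st()
for n,r,rr in(("scene",(220,120,300,190),(285,112,305,130)),("top",(270,235,360,330),(275,325,310,350))):
    d=get_image(n);m=masks(d)
    try:
        L=circ(pts(d,big(m["red"]|m["yel"],r),.12));Y=pts(d,big(m["yel"],r),.12);k=pts(d,big(m["red"],rr),.093)[:,:2].mean(0)*1000
        y=Y[:,:2].mean(0)*1000;c=np.array(L[:2]);a=lambda v:np.degrees(np.arctan2(v[1],v[0]))
        w=np.linalg.svd(Y[:,:2]-Y[:,:2].mean(0))[2][0];print(n,len(Y),"lid",np.round(L,1),"strip",y.round(1),"mark",k.round(1),"ang: c->strip",a(y-c),"axis",a(w)%180,"c->mark",a(k-c),"strip->mark",a(k-y))
    except ValueError: print(n,"hidden")
    cv2.imwrite(f"pics/{n}_m{int(telemetry.observe()['time_s']*10)}.png",cv2.resize(d["pixels"][200:370,190:380,::-1] if n=="top" else d["pixels"][90:265,190:390,::-1],None,fx=4,fy=3.4,interpolation=cv2.INTER_CUBIC))
E
python3 ms.py; ls pics
```

```text
position: [0.5366, -0.0743, 0.1646]
ft_force: [-0.5, 0.6, -0.2]
12.1 [ 0.5366 -0.0743  0.1646] yaw 158.03 z [-0.003  0.001 -1.   ] F [-0.54  0.63 -0.24] w -5.1964803083565746e-05 j6 -88.4
time_s: 12.7
position: [0.609, 0.1058, 0.2456]
tool_rot: [[-0.929, 0.37, 0.002], [0.37, 0.929, 0.001], [-0.001, 0.002, -1.0]]
ft_force: [-0.7, -0.6, -1.0]
grip_width: 0.0004
gripper_force: 0.0
12.7 [0.609  0.1058 0.2456] yaw 158.3 z [ 0.002  0.001 -1.   ] F [-0.73 -0.59 -1.  ] w 0.00036577819087129385 j6 -69.4
scene hidden
top hidden
s2.png
scene0.png
scene1.png
scene_m127.png
top0.png
top1.png
top_m128.png
```

View pics/top_m128.png

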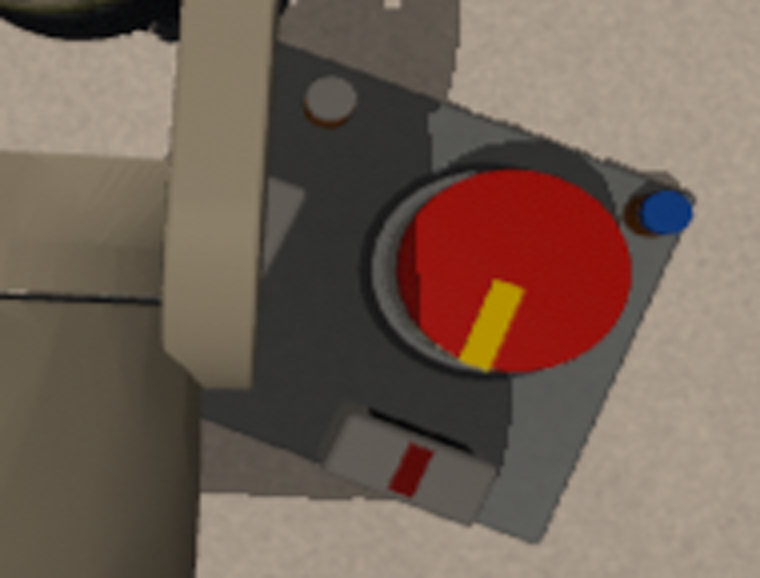

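The strip now points at the reader and looks parallel to the red mark. The mask missed because the mark lies in the arm's shadow, so I'll lower the threshold and measure the mark, strip and plate edge precisely.

```bash
sed -i 's/(V>90)/(V>50)/;s/(V>110)/(V>70)/' h.py; python3 ms.py
python3 - <<'E'
from h import *
d=get_image("top");a=lambda p:np.degrees(np.arctan2(p[1],p[0]))
C=[ray(d,(190+x/4,200+y/3.4),.018) for x,y in((243,28),(62,362),(538,543),(690,190))]
for i in range(4): v=C[(i+1)%4]-C[i];print("edge",np.linalg.norm(v)*1000,a(v)%90)
ctr=sum(C)/4;print(ctr)
E
```

```text
12.8 [0.6081 0.1024 0.2449] yaw 158.12 z [-0. -0. -1.] F [0.46 0.05 1.33] w 0.0001580582035166994 j6 -69.5
scene 135 lid [507.3 -54.3  56.4] strip [473.7 -49.4] mark [398.3 -17.9] ang: c->strip 171.80397711999504 axis 159.38643480231076 c->mark 161.53783165498814 strip->mark 157.29297663096517
top 196 lid [500.  -60.9  52.5] strip [472.  -51.2] mark [395.8 -19.8] ang: c->strip 160.8387861119348 axis 160.33814127543522 c->mark 158.4630300456251 strip->mark 157.60884259713043
edge 216.92217919244922 67.62492249523291
edge 255.59353775296302 67.9596533782763
edge 218.7324908979504 69.13168898190574
edge 249.8584551968028 68.3651397564196
[ 0.49531886 -0.01177855  0.018     ]
```

Run:
```python
from h import *
p,R=st();d=get_image("wrist");E=d["extrinsics"];c=-E[:3,:3].T@E[:3,3];print("cam",c,"in tool",R.T@(c-p),"axis in tool",R.T@E[2,:3],"xaxis",R.T@E[0,:3],d["K"][0])
for P in((.502,-.06,.12),(.397,-.019,.093),(.5235,.075,.075)):
    q=E[:3,:3]@P+E[:3,3];u=d["K"]@q;print(u[:2]/u[2],q[2])
for t in((.5235,.075,.12),(.502,-.06,.25)):print("tool delta",t,R.T@(np.array(t)-p))
```

```text
12.95 [0.608  0.1008 0.245 ] yaw 157.96 z [-0. -0. -1.] F [ 0.16  0.16 -0.05] w 0.0002344332537962571 j6 -69.5
cam [0.54202676 0.12699727 0.37711425] in tool [ 0.0710051  -0.00049595 -0.13215185] axis in tool [-2.79107847e-01  3.89276859e-04  9.60259683e-01] xaxis [-7.44404518e-05  9.99999906e-01 -4.27023798e-04] [348.64036765   0.         277.84613125]
[ 21.35971521 156.61474564] 0.256097533446769
[13.75635833 -5.65277152] 0.2505847477021886
[211.64249354 112.64496   ] 0.29076433988373007
tool delta (0.5235, 0.075, 0.12) [ 0.06862417 -0.05559032  0.12497387]
tool delta (0.502, -0.06, 0.25) [ 0.0379186  -0.18882147 -0.00500258]
```

```bash
echo '[[[0.008, -0.04, -0.005, 0, 0], [0.008, -0.04, -0.005, 0, 0], [0.008, -0.04, -0.005, 0, 0], [0.008, -0.04, -0.005, 0, 0], [0.005, -0.03, 0, 0, 0], [0, 0, 0, 0, 0], [0, 0, 0, 0, 0]]]' | python3 nudge.py|grep posi
cat > w.py <<'E'
from h import *
p,R=st();d=get_image("wrist");m=masks(d);a=lambda v:np.degrees(np.arctan2(v[1],v[0]))%180
y=big(m["yel"]);P=pts(d,y,.12)[:,:2]*1000
lid=big(m["red"]|m["yel"]);cs,_=cv2.findContours(lid.astype(np.uint8),0,1);L=np.array([ray(d,q[0],.12)[:2] for q in max(cs,key=len)])*1000
L=L[:]; A=np.c_[2*L,np.ones(len(L))];s=np.linalg.lstsq(A,(L**2).sum(1),rcond=None)[0];c=s[:2];print("lid c",c,"r",np.sqrt(s[2]+c@c))
mk=big(m["red"]&~cv2.dilate(lid.astype(np.uint8),np.ones((9,9))).astype(bool));k=pts(d,mk,.093)[:,:2]*1000
ax=lambda Q:a(np.linalg.svd(Q-Q.mean(0),full_matrices=False)[2][0])
r=np.linalg.norm(P-c,axis=1)
print("strip",len(P),P.mean(0),"r",r.min(),r.max(),"axis all",ax(P),"inner",ax(P[r<44]),"rect",cv2.minAreaRect(P.astype(np.float32)))
print("mark",k.mean(0),len(k),"axis",ax(k),cv2.minAreaRect(k.astype(np.float32)),"c->mark",a(k.mean(0)-c),"c->strip",a(P[r<44].mean(0)-c))
n=int(p[2]*1e4);cv2.imwrite(f"pics/w{int(telemetry.observe()['time_s']*10)}.png",d["pixels"][:,:,::-1])
E
python3 w.py; ls pics
```

```text
position: [0.5025, -0.0614, 0.2651]
13.7 [ 0.5025 -0.0614  0.2651] yaw 157.9 z [ 0.001  0.    -1.   ] F [ 0.67  0.03 -0.28] w -0.0001980084349503801 j6 -88.3
lid c [501.55413833 -61.29544357] r 19.156523769310233
strip 882 [470.40059681 -50.92365706] r 10.529051510054481 55.390595707624115 axis all 159.60506848443399 inner 159.16190808923926 rect ((470.4033203125, -51.12522888183594), (12.64979076385498, 44.372310638427734), 68.1285400390625)
mark [475.3967106  -66.40120976] 34 axis 58.74925203882931 ((474.61676025390625, -66.4251708984375), (11.05211353302002, 6.637450695037842), 47.68727493286133) c->mark 11.044902562587481 c->strip 161.91272804905373
s2.png
scene0.png
scene1.png
scene_m127.png
scene_m128.png
top0.png
top1.png
top_m128.png
top_m129.png
w137.png
```

View pics/w137.png

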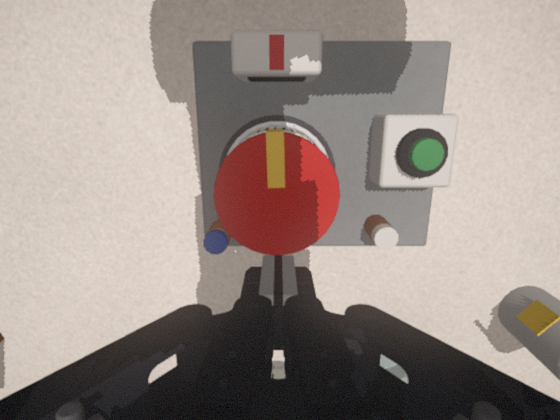

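This view from above shows the strip at (275,160), the mark at (277,52), the lid centre near (277,193), and the key at (428,154). The strip leans a degree or so off the mark line. I'll loosen the masks and measure.

```bash
sed -i 's/red=.*(V>[0-9]*),yel=.*),grn/red=((H<10)|(H>170))\&(S>140)\&(V>50),yel=(H>17)\&(H<38)\&(S>130)\&(V>70),grn/' h.py; grep -n "red=" h.py
sed -i 's/^lid=big.*roi.*$//; s/y=big(m\["yel"\])/y=big(m["yel"],(215,110,345,260))/; s/lid=big(m\["red"\]|m\["yel"\])/lid=big(cv2.morphologyEx((m["red"]|m["yel"]).astype(np.uint8),cv2.MORPH_CLOSE,np.ones((3,3))),(205,100,355,262))/; s/^L=L\[:\];/L=cv2.convexHull(L.astype(np.float32))[:,0].astype(float);/; s/mk=big(.*\.astype(bool));/mk=big(m["red"],(230,25,330,85));/' w.py
cat >> w.py <<'E'
g=big(m["grn"],(380,110,470,200))
for z in(.07,.075): print("key",pts(d,g,z).mean(0),circ(pts(d,g,z)))
h=cv2.cvtColor(d["pixels"],cv2.COLOR_RGB2GRAY);
# plate far edge (above reader side): dark/bright step per column
for cols in(range(200,228),range(328,440)):
    Q=[]
    for x in cols:
        col=h[28:60,x].astype(float);i=np.argmin(np.diff(col));Q.append(ray(d,(x,28.5+i),.018)[:2]*1000)
    Q=np.array(Q);E0=Q if cols.start<300 else np.r_[E0,Q]
v=cv2.fitLine(E0.astype(np.float32),cv2.DIST_HUBER,0,.01,.01).ravel();print("edge normal",(a(v[:2])+90)%180)
E
python3 w.py
```

```text
14:    return dict(red=((H<10)|(H>170))&(S>140)&(V>50),yel=(H>17)&(H<38)&(S>130)&(V>70),grn=(H>50)&(H<80)&(S>120),
13.75 [ 0.5028 -0.0608  0.265 ] yaw 157.97 z [ 0.  0. -1.] F [-0.7   0.73  0.22] w -0.0001295111748922901 j6 -88.3
lid c [499.0531302  -61.59870452] r 51.25945173145396
strip 988 [470.12557331 -51.08713356] r 7.512965510447954 53.13610059011704 axis all 159.54176006338145 inner 159.70687433717163 rect ((470.7228698730469, -51.34290313720703), (13.585990905761719, 45.362037658691406), 69.53011322021484)
mark [394.6320397  -19.30323984] 461 axis 157.79758031456646 ((394.8574523925781, -19.4641056060791), (10.547991752624512, 24.320837020874023), 67.97498321533203) c->mark 157.94973195216028 c->strip 160.144003739444Traceback (most recent call last):
  File "w.py", line 12, in <module>
    g=big(m["grn"],(380,110,470,200))
  File "h.py", line 11, in big
    n,l,s,c=cv2.connectedComponentsWithStats(m);i=1+np.argmax(s[1:,4]);return l==i
                                                    ~~~~~~~~~^^^^^^^^^
    return _wrapfunc(a, 'argmax', axis=axis, out=out, **kwds)
    return bound(*args, **kwds)
ValueError: attempt to get argmax of an empty sequence
```

Strip is at 159.6° and the station at about 157.9°, so it overshot by about 1.7°. I'll mend it with a short second touch.

```bash
echo '[[[-0.0375, 0, 0.02, 0, 0], [0, 0, 0.03, 0, 0], [0, 0, 0.03, 0, 0], [0, 0, 0.03, 0, 0], [0, 0, 0.013, 0, 0], [0, 0, 0.004, 0, 0], [0, 0, 0.002, 0, 0], [0, 0, 0.001, 0, 0], [0, 0, 0, 0, 0], [0, 0, 0, 0, 0]]]' | python3 nudge.py; python3 -c "
from h import *
st()"
```

```text
time_s: 14.8
position: [0.5379, -0.0747, 0.1355]
tool_rot: [[-0.927, 0.374, 0.001], [0.374, 0.927, -0.0], [-0.001, 0.0, -1.0]]
ft_force: [0.0, 0.0, -0.1]
grip_width: -0.0
gripper_force: 0.0
14.8 [ 0.5379 -0.0747  0.1355] yaw 158.04 z [ 0.001 -0.    -1.   ] F [ 0.03  0.   -0.1 ] w -1.3018453016150046e-05 j6 -88.4
```

```bash
echo '[[[0, 0, 0.0004, 0, 0], [0, 0, 0.0004, 0, 0], [0, 0, 0.0004, 0, 0], [0, 0, 0.0004, 0, 0], [0, 0, 0.0004, 0, 0], [0, 0, 0.0004, 0, 0], [0, 0, 0.0004, 0, 0], [0, 0, 0.0004, 0, 0], [0, 0, 0.0004, 0, 0], [0, 0, 0, 0, 0]]]' | python3 nudge.py|grep -E "posi|ft";echo '[[[0, 0, 0.0003, 0, 0], [0, 0, 0.0003, 0, 0], [0, 0, 0, 0, 0]]]' | python3 nudge.py|grep -E "posi|ft"
```

```text
position: [0.5376, -0.0746, 0.1311]
ft_force: [0.1, 0.1, 1.1]
position: [0.5377, -0.0747, 0.131]
ft_force: [-1.7, 1.1, 4.5]
```

```bash
echo '[[[0, 0, 0.0002, 0, 0], [0, 0, 0.0002, 0, 0], [0, 0, 0, 0, 0]]]' | python3 nudge.py|grep -E "posi|ft"; echo '[[[0, -0.0007, 0, 1, 0], [0, -0.0007, 0, 1, 0], [0, 0, 0, 0, 0], [0, 0, 0, 0, 0]]]' | python3 nudge.py|grep -E "posi|ft"
```

```text
position: [0.5378, -0.0747, 0.131]
ft_force: [-1.8, 0.3, 8.3]
position: [0.5373, -0.0758, 0.131]
ft_force: [-1.7, 1.6, 7.4]
```

```bash
echo '[[[0, 0, -0.0005, 0, 0], [0, 0, -0.001, 0, 0], [0, 0, -0.003, 0, 0], [0, 0, -0.01, 0, 0], [0, 0, -0.03, 0, 0], [0, 0, -0.04, 0, 0], [0.0375, 0.001, -0.03, 0, 0], [0, 0, -0.02, -2, 0], [0, 0, 0, 0, 0], [0, 0, 0, 0, 0]]]' | python3 nudge.py|grep -E "posi|ft"
sed -i 's/(H>50)&(H<80)&(S>120)/(H>45)\&(H<85)\&(S>90)\&(V>50)/' h.py; sed -i 's/^    return dict/    if 0: print(h[154,428])\n    return dict/' h.py; python3 w.py
```

```text
position: [0.5032, -0.0598, 0.2649]
ft_force: [0.5, 0.5, -0.4]
17.8 [ 0.5032 -0.0598  0.2649] yaw 158.0 z [ 0.001 -0.    -1.   ] F [ 0.52  0.46 -0.39] w -0.00010230692041074792 j6 -88.2
lid c [499.15304065 -61.69474308] r 51.12451352930645
strip 987 [470.73258292 -50.38000769] r 7.632415743480763 53.83303658770246 axis all 157.74299845641707 inner 157.87832420177125 rect ((470.7292175292969, -50.472564697265625), (12.970342636108398, 45.86033630371094), 67.99112701416016)
mark [394.82148532 -19.59696002] 453 axis 158.1257595936788 ((394.9532470703125, -19.402114868164062), (10.543033599853516, 24.306486129760742), 67.9949722290039) c->mark 158.0259240043215 c->strip 158.40757856440655
key [0.52465033 0.07590998 0.07      ] (526.0336303710938, 78.38031768798828, 13.794995307922363)
key [0.52331152 0.07423455 0.075     ] (524.6737060546875, 76.66707611083984, 13.584087371826172)
edge normal 157.9966
```

The strip is now at 157.8° against 158.0° for the station, so it is square. Next is the key at about (0.5238, 0.0747), top about 75 mm high.

```bash
echo '[[[0.0074, 0.0331, 0, 0, 0], [0.008, 0.0331, 0, 0, 0], [0.008, 0.0331, 0, 0, 0], [0.008, 0.0331, 0, 0, 0], [0, 0, 0.04, 0, 0], [0, 0, 0.04, 0, 0], [0, 0, 0.04, 0, 0], [0, 0, 0.04, 0, 0], [0, 0, 0.008, 0, 0], [0, 0, 0, 0, 0]]]' | python3 nudge.py|grep -E "posi|ft"
echo '[[[0, 0, 0, 0, 0], [0, 0, 0, 0, 0]]]' | python3 nudge.py|grep -E "posi|ft"; python3 -c "
from h import *
to(.5238,.0747,.09)"
```

```text
position: [0.523, 0.0747, 0.0957]
ft_force: [-1.3, -0.2, 2.5]
position: [0.5246, 0.0747, 0.0984]
ft_force: [-0.5, 0.2, -0.2]
19.05 [0.5246 0.0747 0.0984] yaw 158.02 z [ 0.003 -0.    -1.   ] F [-0.51  0.23 -0.24] w -0.00036600895403588493 j6 -72.7
tool delta [ 0.0007 -0.0003  0.0084]
```

```bash
echo '[[[0, 0, 0.002, 0, 0], [0, 0, 0.002, 0, 0], [0, 0, 0.002, 0, 0], [0, 0, 0.001, 0, 0], [0, 0, 0.001, 0, 0], [0, 0, 0.001, 0, 0], [0, 0, 0, 0, 0]]]' | python3 nudge.py|grep -E "posi|ft"
echo '[[[0, 0, 0.0005, 0, 0], [0, 0, 0.0005, 0, 0], [0, 0, 0.0005, 0, 0], [0, 0, 0.0005, 0, 0], [0, 0, 0, 0, 0]]]' | python3 nudge.py|grep -E "posi|ft"
```

```text
position: [0.5244, 0.0747, 0.0897]
ft_force: [-3.0, -0.6, 20.4]
position: [0.5245, 0.0748, 0.0894]
ft_force: [-8.7, -0.3, 36.3]
```

The force rose to 36 N, so the key has hit a stop. I'll back off in steps and read the force profile to confirm the stroke.

```bash
for i in 1; do echo '[[[0, 0, -0.001, 0, 0], [0, 0, -0.001, 0, 0], [0, 0, 0, 0, 0], [0, 0, 0, 0, 0]]]' | python3 nudge.py|grep -E "posi|ft"; echo '[[[0, 0, -0.001, 0, 0], [0, 0, 0, 0, 0], [0, 0, 0, 0, 0]]]' | python3 nudge.py|grep -E "posi|ft"; echo '[[[0, 0, -0.002, 0, 0], [0, 0, 0, 0, 0], [0, 0, 0, 0, 0]]]' | python3 nudge.py|grep -E "posi|ft"; echo '[[[0, 0, -0.002, 0, 0], [0, 0, 0, 0, 0], [0, 0, 0, 0, 0]]]' | python3 nudge.py|grep -E "posi|ft"; done
python3 - <<'E'
from h import *
d=get_image("scene");cv2.imwrite("pics/key1.png",cv2.resize(d["pixels"][100:250,250:400,::-1],None,fx=4,fy=4,interpolation=cv2.INTER_CUBIC))
E
```

```text
position: [0.5244, 0.0747, 0.0897]
ft_force: [-3.2, 0.4, 20.0]
position: [0.5243, 0.0747, 0.0899]
ft_force: [0.7, 0.4, 12.4]
position: [0.5239, 0.0747, 0.0908]
ft_force: [3.5, -0.2, 4.1]
position: [0.5235, 0.0747, 0.0926]
ft_force: [1.6, 0.4, 2.3]
```

View pics/key1.png

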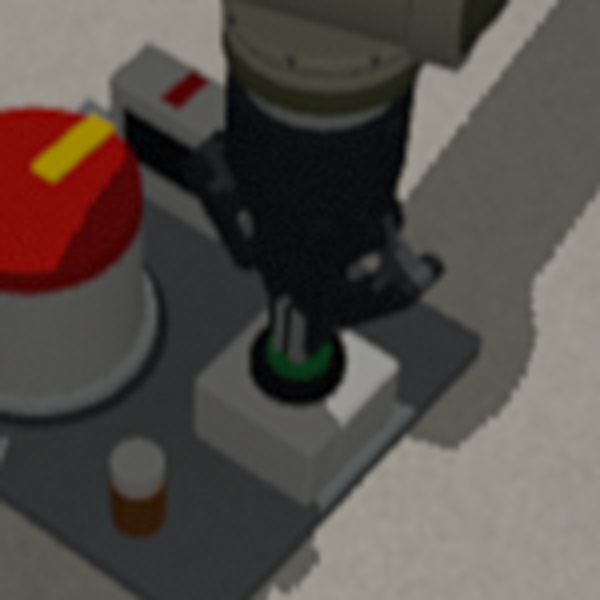

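The key is still under the finger, partly risen, and the jar and vial stand undisturbed. I'll raise further to find where contact ends.

```bash
for i in 1; do echo '[[[0, 0, -0.001, 0, 0], [0, 0, 0, 0, 0], [0, 0, 0, 0, 0], [0, 0, 0, 0, 0]]]' | python3 nudge.py|grep -E "posi|ft"; echo '[[[0, 0, -0.001, 0, 0], [0, 0, 0, 0, 0], [0, 0, 0, 0, 0], [0, 0, 0, 0, 0]]]' | python3 nudge.py|grep -E "posi|ft"; echo '[[[0, 0, -0.001, 0, 0], [0, 0, 0, 0, 0], [0, 0, 0, 0, 0], [0, 0, 0, 0, 0]]]' | python3 nudge.py|grep -E "posi|ft"; echo '[[[0, 0, -0.002, 0, 0], [0, 0, 0, 0, 0], [0, 0, 0, 0, 0], [0, 0, 0, 0, 0]]]' | python3 nudge.py|grep -E "posi|ft"; done; python3 -c "
from h import *
st()"
```

```text
position: [0.5234, 0.0748, 0.0936]
ft_force: [0.7, -0.5, 1.9]
position: [0.5234, 0.0748, 0.0946]
ft_force: [-0.1, 0.2, 1.6]
position: [0.5235, 0.0747, 0.0956]
ft_force: [-0.5, -1.0, 0.3]
position: [0.5235, 0.0748, 0.0976]
ft_force: [0.7, -0.1, -0.7]
23.2 [0.5235 0.0748 0.0976] yaw 158.03 z [-0.  0. -1.] F [ 0.68 -0.13 -0.66] w -0.00021284493645493536 j6 -72.7
```

Contact ended at about 96 mm and the hard stop was at about 90 mm, which is the full 6 mm stroke. I'll retreat and check.

```bash
echo '[[[0, 0, -0.04, 0, 0], [0, 0, -0.04, 0, 0], [0, 0, -0.04, 0, 0], [0, 0, -0.04, 0, 0], [-0.008, -0.033, -0.007, 0, 0], [-0.008, -0.033, 0, 0, 0], [-0.008, -0.033, 0, 0, 0], [-0.008, -0.033, 0, 0, 0], [0, 0, 0, 0, 0], [0, 0, 0, 0, 0]]]' | python3 nudge.py|grep -E "posi|ft"; python3 w.py
```

```text
position: [0.5038, -0.06, 0.2646]
ft_force: [-0.1, 1.2, -1.5]
24.2 [ 0.5038 -0.06    0.2646] yaw 157.94 z [-0.  0. -1.] F [-0.12  1.22 -1.46] w 0.00019869112638011614 j6 -88.1
lid c [499.08676408 -61.74991462] r 51.14538842609233
strip 994 [470.36104941 -50.13939919] r 8.011609759020686 54.022591269851624 axis all 158.09170229350596 inner 157.7415552765802 rect ((470.3634948730469, -50.401222229003906), (13.258971214294434, 45.788978576660156), 68.13514709472656)
mark [394.56378405 -19.39673438] 441 axis 157.87511326015007 ((394.61541748046875, -19.450172424316406), (9.72242259979248, 24.26499366760254), 67.95246887207031) c->mark 157.94198809630436 c->strip 157.91275423480846
key [0.52489238 0.07612507 0.07      ] (526.2338256835938, 78.71221923828125, 13.999338150024414)
key [0.52355996 0.07444296 0.075     ] (524.8809204101562, 76.9905776977539, 13.785163879394531)
edge normal 157.95186
```

The strip reads 157.9–158.1° against 157.9° for the station, the key is back up, and the robot is clear of everything.

```bash
python3 -c "
from rig import env, telemetry, get_image
print(env.close_job())"
```

```text
the job is handed in; nothing more can be done
None
```

The job is handed in at about 24 s: the label faces the reader to within about half a degree, and after lifting off I pushed the green key its full 6 mm and it came back up, though that press briefly reached 36 N when the key needs 4 N; jar press stayed near 11 N, and neither the jar nor the vials shifted in the pictures.

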